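# Park the loaded castor caddy in its catch bay

## Task

Take the little wheeled bench caddy by its bow handle and push it along the bench, never lifting it, until all four castors trail straight behind their swivels; do this before its tray goes between the rails of the parking bay. Then steer it squarely between the rails and ease it in against the sprung buffer until you feel it come up firm (how deep differs by a few centimetres) and the catch hook has dropped behind the bar on its nose, so that it stays parked against the buffer when you let go. Press gently (never more than 15 N on the bay), keep the transformer and the tip box standing in the tray, and leave the bottle, the note pad and the screwdriver alone.

Things in the scene. Friction and masses are not known exactly. Their poses are not given: they have to be found in the camera images.
- caddy: Black open tray on four swivel castors, 110 (x) x 92 mm (y), about 0.9 kg loaded, on the bare grey bench right of the black mat. Origin on the bench (z = -0.002) under its middle; +x forwards to the nose bar. Tray walls from z = 31 to 59 mm, front and rear faces at x = +-55 mm, load up to z = 73 mm. Rolls at about 0.5 N once the castors trail, and coasts a little when let go.
- caddy_handle (a point): Middle of the bow handle's grip behind the tray: a level round bar along the caddy's y, 11 mm thick, 72 mm long (free over 50 mm), at x = -91, z = 64 mm in the caddy frame, 35 mm behind the tray, rigid with it. Pinch it from above, fingers before and behind it (closing along the caddy's x), or push it from behind.
- caddy_nose (a point): Middle of the round steel catch bar (7 mm thick, 40 mm long, along the caddy's y) on two lugs 18 mm in front of the tray, at x = 73, z = 58 mm in the caddy frame. In the bay it runs under the ramp of the block's sprung hook (8 mm wide, mid-bay) and lifts it with 1 to 3 N; then the hook drops behind it, on its mouth side, and holds the caddy.
- castor_fl_wheel (a point): Wheel centre of the front left castor (twin wheel 25 mm across). Swivel axis upright at x = +38, y = +31 mm in the caddy frame; the wheel runs 13 mm off it. The point's +x points from wheel to swivel axis: trailing straight when along the caddy's +x. Starts swung 45 to 140 degrees off; straight after 40 to 60 mm of straight pushing.
- castor_fr_wheel (a point): Wheel centre of the front right castor (twin wheel 25 mm across). Swivel axis upright at x = +38, y = -31 mm in the caddy frame; the wheel runs 13 mm off it. The point's +x points from wheel to swivel axis: trailing straight when along the caddy's +x. Starts swung 45 to 140 degrees off; straight after 40 to 60 mm of straight pushing.
- castor_rl_wheel (a point): Wheel centre of the rear left castor (twin wheel 25 mm across). Swivel axis upright at x = -38, y = +31 mm in the caddy frame; the wheel runs 13 mm off it. The point's +x points from wheel to swivel axis: trailing straight when along the caddy's +x. Starts swung 45 to 140 degrees off; straight after 40 to 60 mm of straight pushing.
- castor_rr_wheel (a point): Wheel centre of the rear right castor (twin wheel 25 mm across). Swivel axis upright at x = -38, y = -31 mm in the caddy frame; the wheel runs 13 mm off it. The point's +x points from wheel to swivel axis: trailing straight when along the caddy's +x. Starts swung 45 to 140 degrees off; straight after 40 to 60 mm of straight pushing.
- bay: Parking bay of grey folded sheet steel screwed to the bench, 133 mm deep. Origin on the bench (z = -0.002), mid-mouth where the 45 mm high straight rails begin; +x runs in. The rails' inner faces are at y = +-49 mm (3 mm play each side of the tray); in front of them flared lips open to y = +-71 mm at x = -34 mm. A catch block with a sprung buffer and a hook stands mid-back.
- bay_home (a point): Bench point on the bay's middle line, 15 mm before the mouth: about where the parked caddy's origin ends, but the catch block is clamped up to 17 mm deeper or shallower, unmeasured: feel for it. The oil-damped buffer pushes back 1.6 N at first, 4.8 N after 10 mm where it is solid, plus 0.9 N per 10 mm/s; the hook drops after about 8 mm and lets the caddy back by 1 to 3 mm.
- transformer: Small mains transformer, laminated core with a yellow winding, 50 x 45 x 36 mm, 0.31 kg, standing loose in the rear half of the tray. Origin under its middle, z up.
- tip_box: Flat dark box of soldering tips with a clear lid, 46 x 72 x 23 mm, lying loose in the front half of the tray. Origin under its middle, z up.
- ipa_bottle: White dosing bottle with blue cap, 46 mm across, 149 mm tall, standing on the bench to the right. Bystander. Origin under its middle.
- note_pad: Block of yellow notes, 77 x 77 x 14 mm, on the bench near the robot. Bystander. Origin under its middle.
- screwdriver: Screwdriver with yellow handle, 161 mm long, lying on the bench at the right. Bystander. Origin under its middle.
There are look-alikes about, which are no part of the job. There is more than one size of the transformer; the one meant has the size given above.

How it is judged:
By the outcome, as a careful person would: the job done as asked, in the order asked, and still so for the second after the job is handed in, with the robot touching nothing.
It also fails if it takes over 53 s, if anything falls off the work surface, if the arm or the gripper's body presses on something with over 40 N, if the wrist force passes 120 N, or if a joint passes its speed limit or range.

## Robot

A 6-joint arm with a two-finger parallel gripper is mounted at the origin on a cart in front of the work surface, level with it; the furniture and walls round the work are solid. World frame = base frame: x ahead of the robot, y to its left, z up, the work surface at z = 0. Lengths are in m, angles in rad, forces in N, time in s.
With the tool pointing down it reaches from about 0.25 to 0.775 m from the base axis. Payload 4 kg.
Tool frame: the origin (TCP) lies on the centre line of the jaws, within the pads' length; the fingertips stand 19 mm ahead of it and the grasp point (between the pads) is the TCP; z points along the fingers, y is the line along which they close (so a half turn about z gives the same grasp; the last joint's range is limited). The gripper opens to 85 mm and grips with 20 to 120 N. Pads are 22 mm wide; open, the fingers measure 114 mm over their backs; the gripper's body (76 mm by 85 mm) begins 54 mm behind the grasp point. The pads swing forward as they close: fully open they stand 13 mm farther back than shut.
Start: joints at [-1.299, 0.087, 1.371, -0, 1.684, -0.103], TCP at [0.201, -0.512, 0.22] pointing down, gripper open.
Joint ranges: [-3.1, 3.1], [-0.76, 2.03], [0.27, 2.55], [-1.08, 4.22], [0.17, 2.65], [-2.57, 2.57]. Speed limits (rad/s): [2.79, 2.79, 3.14, 3.14, 3.14, 3.14].

## Interface

Orientations are given as a unit quaternion [w, x, y, z].
In Python, from rig import bot, eoat, kin, eyes, ticket, models gives the robot as it stands. Calls block until the motion is done:
- bot.goto(position, orientation): joint-space move of the TCP to a pose.
- bot.line_to(position, rate=0.15, orientation=None, stop_force=None): straight line of the TCP; orientation=None keeps the orientation; rate is the mean speed in m/s. With stop_force (N) it stops when the force on the tool has changed by that much, and returns True; else False.
- bot.goto_joints(angles): joint-space move.
- eoat.let_go() and eoat.grasp(f_grip=None): open the fingers fully, or close them until they stop; f_grip is the grip in N (None keeps the last).
- bot.pause(seconds).
- kin.inverse_kinematics(position, orientation): joint angles nearest the present ones, or None.
- bot.observe(): the state.
- eyes.capture(name): name is "side" or "top"; returns the picture (400x640x3 uint8, blue, green, red); there is no depth.
- eyes.camera_model(name): a dict with "vertical_fov" (degrees; the focal length in pixels is half the picture's height over the tangent of half this angle, whatever the lens; pixels are square), "cx", "cy" (the principal point, pixels), "R" (3x3) and "t" (3): a world point X has camera coordinates R X + t. Camera axes: x right, y down, z forward; pixel columns grow to the right and rows downward; lengths in m; the calibration is good to about 2 mm. A picture is of the moment at which its call begins. camera_model takes no time and is no camera call.
A pose or a line that the arm cannot do raises bot.PlanningError and nothing moves.
- ticket.finish_job(): hands the job in; it is judged then, once.
Trained networks look in the newest picture that a camera, given by its name, has taken for a name from the list of things; names that differ only in an ending like _2 or _b are one class to them, and where a whole thing is asked for, a point or a joint stands for the part that bears it (a point fixed in the world has none). Each returns a list of dicts, best first, with "conf" (0 to 1); they miss things now and then, are a little off and sometimes report something else, mostly with a low value. They report only what shows in the picture. A call takes as long as a camera call. They do not tell look-alikes from the thing itself.
- models.search_frame(camera, thing): "position" ([column, row] in pixels, amid what is visible of it).
The state is a dict: "time_s": time; "joints": joint angles; "joint_vel": joint speeds; "effort": joint torques, N m; "position": TCP position; "eef_rot": TCP orientation; "ft_force": force on the tool from outside, world axes, zero at the start; "moment": the same for the moment, N m; "finger_gap": finger opening in m; "gripper_force": force on a finger pad.
Only numpy, scipy, OpenCV 4.12 (cv2) and the standard library are available. Lean on these libraries where they do the work, as an engineer would, in place of code of your own. Each camera call takes 0.05 s, during which the arm holds its last target. There are 200 camera calls.

## Working session

There is one attempt and no reset: what is moved stays moved. The work goes in short steps, each a Python script; the robot and the scene stay as the last script left them, time stands still between calls to the robot, and variables do not carry over. Pictures are saved under pics/ and viewed, at most 10 in all, crops included, and the job is handed in when it is done.

```bash
mkdir -p pics; ls; cat > h.py <<'E'
import numpy as np,cv2
from rig import bot,eoat,kin,eyes,ticket,models
def proj(c,X):
    m=eyes.camera_model(c);f=200/np.tan(np.radians(m["vertical_fov"])/2)
    p=np.asarray(m["R"])@np.asarray(X,float)+np.asarray(m["t"]);return np.array([m["cx"]+f*p[0]/p[2],m["cy"]+f*p[1]/p[2]])
def ray(c,uv):
    m=eyes.camera_model(c);f=200/np.tan(np.radians(m["vertical_fov"])/2);R=np.asarray(m["R"])
    d=R.T@np.array([(uv[0]-m["cx"])/f,(uv[1]-m["cy"])/f,1]);return -R.T@np.asarray(m["t"]),d/np.linalg.norm(d)
def atz(c,uv,z):
    o,d=ray(c,uv);return o+d*(z-o[2])/d[2]
def tri(a,b):
    A=0;B=0
    for c,uv in (a,b):
        o,d=ray(c,uv);P=np.eye(3)-np.outer(d,d);A=A+P;B=B+P@o
    return np.linalg.solve(A,B)
E
python3 - <<'E'
from h import *
np.set_printoptions(precision=3,suppress=True)
for c in("top","side"):
    im=eyes.capture(c);cv2.imwrite(f"pics/{c}0.png",im)
    m=eyes.camera_model(c);print(c,m["vertical_fov"],-np.asarray(m["R"]).T@m["t"],np.asarray(m["R"]))
    for t in "caddy caddy_handle caddy_nose bay bay_home castor_fl_wheel castor_rr_wheel transformer tip_box ipa_bottle".split():
        print(t,[(np.round(d["position"]),round(d["conf"],2)) for d in models.search_frame(c,t)])
print(bot.observe())
E
```

```text
pics
top 42.91910358820165 [ 0.417 -0.423  1.04 ] [[-0.013 -1.     0.021]
 [-0.995  0.01  -0.1  ]
 [ 0.1   -0.022 -0.995]]
caddy []
caddy_handle [(array([358., 216.]), 0.27)]
caddy_nose [(array([287., 218.]), 0.55)]
bay [(array([286.,  83.]), 0.56)]
bay_home [(array([287.,  87.]), 0.9)]
castor_fl_wheel []
castor_rr_wheel [(array([360., 215.]), 0.34)]
transformer [(array([272., 227.]), 0.84), (array([276., 305.]), 0.63)]
tip_box [(array([278., 198.]), 0.55)]
ipa_bottle [(array([360., 216.]), 0.84)]
side 42.32491125568022 [ 0.5   -1.236  0.777] [[ 1.    -0.004 -0.001]
 [-0.003 -0.662 -0.749]
 [ 0.002  0.749 -0.662]]
caddy [(array([299., 194.]), 0.77)]
caddy_handle [(array([300., 196.]), 0.95)]
caddy_nose [(array([295., 194.]), 0.57)]
bay [(array([414., 204.]), 0.61)]
bay_home [(array([414., 203.]), 0.91)]
castor_fl_wheel [(array([321., 184.]), 0.67)]
castor_rr_wheel [(array([283., 214.]), 0.4)]
transformer [(array([293., 185.]), 0.77), (array([223., 198.]), 0.72), (array([248., 250.]), 0.67)]
tip_box [(array([318., 185.]), 0.77)]
ipa_bottle [(array([300., 233.]), 0.72)]
{'time_s': 1.1, 'joints': array([-1.299,  0.087,  1.371,  0.   ,  1.684, -0.103]), 'joint_vel': array([-0.001, -0.   , -0.   ,  0.001, -0.   , -0.   ]), 'effort': array([  0.002, -35.173, -31.347,   0.   ,   0.   ,  -0.   ]), 'position': array([ 0.201, -0.512,  0.22 ]), 'eef_rot': array([0.   , 0.982, 0.186, 0.   ]), 'ft_force': array([ 0.175, -0.379, -0.16 ]), 'moment': array([-0.005,  0.052, -0.02 ]), 'gripper_force': 0.0, 'finger_gap': 0.0855439028790277}
```

```bash
python3 -c "
import cv2
a=cv2.imread('pics/top0.png')[40:340,150:450];b=cv2.imread('pics/side0.png')[90:290,190:500]
cv2.imwrite('pics/top0c.png',cv2.resize(a,(600,600),interpolation=2));cv2.imwrite('pics/side0c.png',cv2.resize(b,(775,500),interpolation=2))"
```

```text
(no output)
```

View pics/top0c.png

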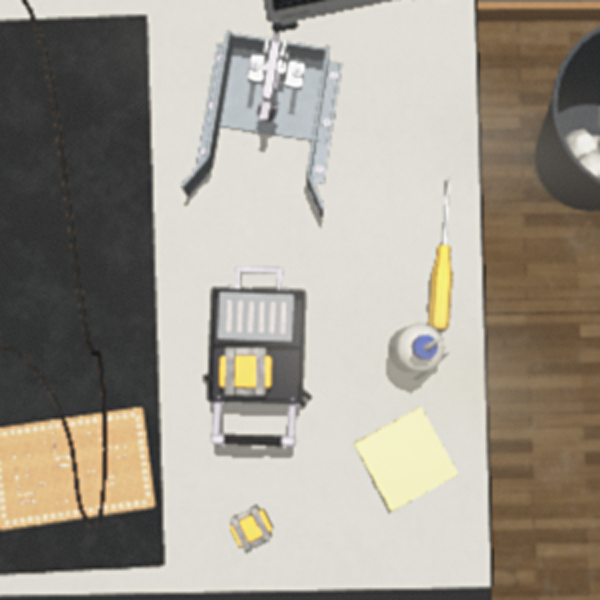

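View pics/side0c.png

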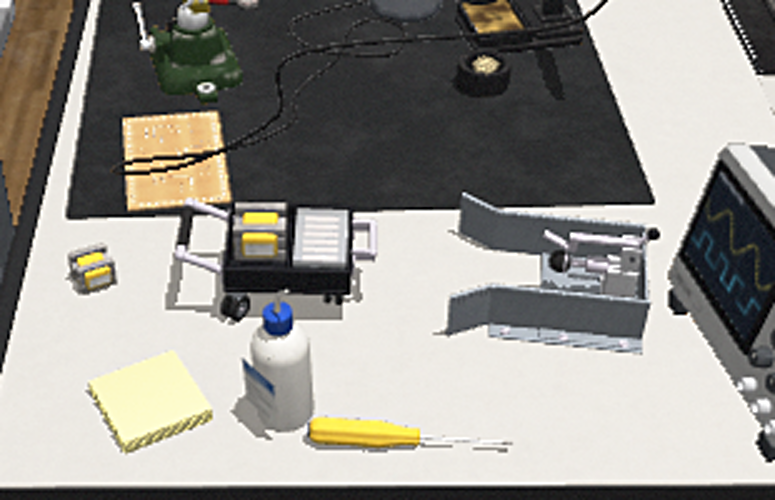

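Top crop (2x, offset 150,40): the caddy nose bar is at about (259,268), its handle at (254,440) and the tray spans (208..305, 289..402). The bay is above, rotated slightly, with its mouth at about y=170. The side view agrees. Next I'll zoom for sub-pixel corners.

```bash
python3 -c "
import cv2,numpy as np
a=cv2.imread('pics/top0.png');c=np.hstack([a[54:154,238:324],a[170:270,248:308]][:2]);c=c[:, :133]
c=cv2.resize(c,None,fx=6,fy=6,interpolation=2)
for k in range(0,600,60):
  cv2.putText(c,str(54+k//6),(0,k+4),0,.35,(0,0,255));cv2.putText(c,str(170+k//6),(770,k+4),0,.35,(0,0,255))
for k in range(0,798,60): cv2.putText(c,str(238+k//6 if k<516 else 248+(k-516)//6),(k,10),0,.35,(255,0,0));cv2.line(c,(k,12),(k,18),(255,0,0))
cv2.imwrite('pics/z1.png',c);print(c.shape)"
```

```text
(600, 798, 3)
```

View pics/z1.png

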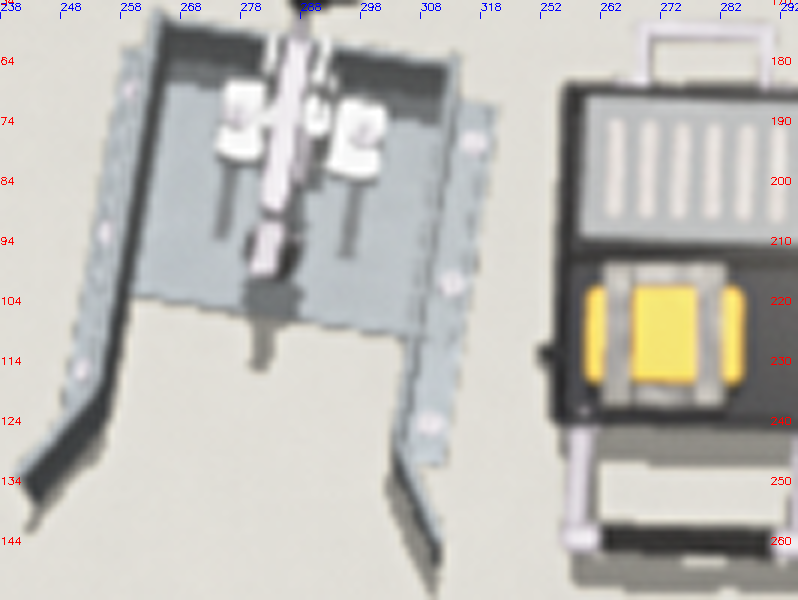

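The zoom shows the bay rails running at a small angle: left top edge (264,56) to (255,117), right (313.5,63.5) to (304.7,129). Handle bar centre is at about (276.8,259.9) and the nose at (279.6,174.2).

```bash
python3 - <<'E'
from h import *
np.set_printoptions(precision=4,suppress=True)
z=lambda x,y:(x/6+238-.4,y/6+54-.4)
P={k:atz("top",z(*v),.043)[:2] for k,v in dict(LB=(159,14),LM=(103,380),LF=(22,468),RB=(453,57),RM=(400,450),RF=(437,545)).items()}
for k,v in P.items():print(k,v)
d=lambda a,b:P[a]-P[b]
for a,b in(("LB","LM"),("RB","RM")):print(np.degrees(np.arctan2(*d(a,b)[::-1])),np.linalg.norm(d(a,b)))
u=d("LB","RB");print("back",np.degrees(np.arctan2(*u[::-1]))-90,np.linalg.norm(u))
u=d("LF","RF");print("flare",np.degrees(np.arctan2(*u[::-1]))-90,np.linalg.norm(u))
H=atz("top",(276.6,259.6),.062);N=atz("top",(279.4,174),.056);print("H",H,"N",N,np.linalg.norm(H-N),np.degrees(np.arctan2(*(N-H)[1::-1])))
for n,p in dict(fl=(256.,184),fr=(302.3,185.2),rl=(253.8,240),rr=(301.3,240.8)).items():print(n,atz("top",p,.057))
# side triangulation: handle bar middle in side 2.5x crop, offset 190,90
for nm,t,s in(("H",(276.6,259.6),(180,253)),("N",(279.4,174),(374,240))):
    print(nm,tri(("top",t),("side",(s[0]/2.5+190,s[1]/2.5+90))))
for q in("top","side"):
  print(q,proj(q,H),proj(q,N))
E
```

```text
LB [ 0.8066 -0.3412]
LM [ 0.6807 -0.3223]
LF [ 0.6511 -0.2955]
RB [ 0.7912 -0.4401]
RM [ 0.6563 -0.4208]
RF [ 0.6241 -0.4328]
-8.526769004680585 0.1272503598254218
-8.108978937783068 0.13626236279926943
back -8.858977228959446 0.1001054660361393
flare -11.147540627307578 0.13994969364906293
H [ 0.3977 -0.3656  0.062 ] N [ 0.5633 -0.3715  0.056 ] 0.16578589530465299 -2.0285247165249665
fl [ 0.544 -0.326  0.057]
fr [ 0.5407 -0.4159  0.057 ]
rl [ 0.4356 -0.3218  0.057 ]
rr [ 0.4329 -0.413   0.057 ]
H [ 0.3933 -0.3643  0.032 ]
N [ 0.5623 -0.3714  0.0522]
top [276.6 259.6] [279.4 174. ]
side [264.8691 180.9938] [340.8554 184.5884]
```

```bash
cat >> h.py <<'E'
def q(psi,flip=False): # tool down, closing along heading psi (deg)
    th=np.radians(psi+(-90 if flip else 90))/2;return [0,float(np.cos(th)),float(np.sin(th)),0]
def hd(psi): a=np.radians(psi);return np.array([np.cos(a),np.sin(a)])
E
python3 - <<'E'
from h import *
np.set_printoptions(precision=3,suppress=True)
H=np.array([.3977,-.3656])
for f in(0,1):
    for p,psi in((H,-2),((.58,-.357),-8.7)):print(f,kin.inverse_kinematics([*p,.066],q(psi,f)))
f=0 
g=H-.022*hd(-2)
bot.goto([*g,.13],q(-2,f));bot.line_to([*g,.066],rate=.08)
s=bot.observe();print(s["time_s"],s["position"],s["ft_force"],s["joints"])
for c in("top","side"):
    cv2.imwrite(f"pics/{c}1.png",eyes.capture(c))
a=cv2.imread("pics/side1.png")[140:230,215:365];b=cv2.imread("pics/top1.png")[165:300,230:330]
cv2.imwrite("pics/g1.png",np.hstack([cv2.resize(a,(500,300),interpolation=2),cv2.resize(b,(222,300),interpolation=2)]))
E
```

```text
0 [-0.848  0.148  1.617 -0.     1.377 -0.813]
0 [-0.635  0.445  1.238 -0.     1.458 -0.483]
1 [-0.848  0.148  1.617 -0.     1.377  2.328]
1 None
3.0167 [ 0.376 -0.365  0.067] [-0.808 -0.091  0.289] [-0.879  0.112  1.655  0.     1.373 -0.844]
```

View pics/g1.png

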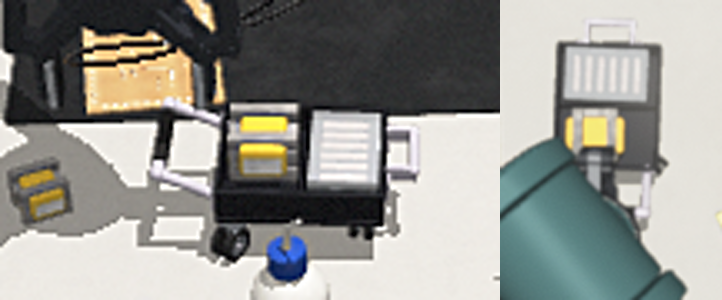

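```bash
python3 - <<'E'
from h import *
a=cv2.imread("pics/side1.png")
x0,y0,s=205,110,6
c=cv2.resize(a[y0:y0+95,x0:x0+130],None,fx=s,fy=s,interpolation=2);c=cv2.convertScaleAbs(c,alpha=1.5,beta=25)
for X,col in(((.421,-.376,.061),(0,0,255)),((.421,-.354,.061),(0,255,0)),((.431,-.376,.061),(255,0,0)),((.331,-.376,.061),(0,0,255)),((.376,-.365,.067),(255,0,255)),((.3977,-.3656,.062),(0,255,255))):
    p=(proj("side",X)-(x0,y0)+.5)*s;cv2.circle(c,tuple(int(v) for v in p),4,col,1);print(p)
cv2.imwrite("pics/g2.png",c)
E
```

```text
[425.00622759 449.17479175]
[428.04637093 410.71429326]
[452.71337403 449.08561616]
[175.60123564 449.977503  ]
[301.50945966 417.40416798]
[362.16765486 428.93211574]
```

View pics/g2.png

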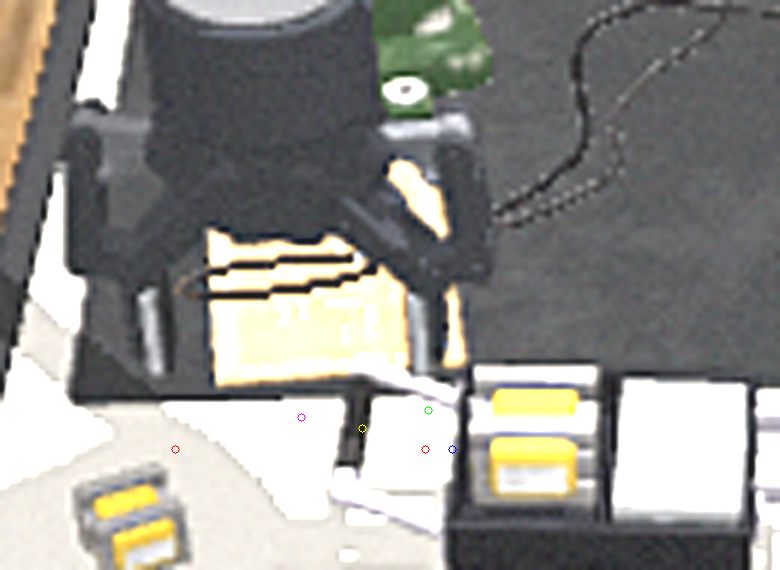

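The side picture shows the open fingertips around row 172 (full frame), higher than expected for TCP z=0.067. I'll check again now that the arm is at rest.

```bash
python3 - <<'E'
from h import *
np.set_printoptions(precision=4,suppress=True)
bot.pause(.3)
s=bot.observe();print(s["time_s"],s["position"],s["ft_force"],s["joint_vel"],s["finger_gap"])
a=eyes.capture("side");t=eyes.capture("top");cv2.imwrite("pics/side2.png",a);cv2.imwrite("pics/top2.png",t)
b=cv2.resize(a[130:230,205:305],None,fx=4,fy=4,interpolation=2)
c=cv2.resize(t[170:270,230:330],None,fx=4,fy=4,interpolation=2)
for z in (.04,.06,.08,.1):
  for im,n,o in((b,"side",(205,130)),(c,"top",(230,170))):
    for x in(.376-.043,.376+.043):
      p=(proj(n,(x,-.365,z))-o+.5)*4;cv2.circle(im,tuple(int(v) for v in p),3,(0,0,255),1)
cv2.imwrite("pics/g3.png",np.hstack([b,c]))
E
```

```text
3.4167 [ 0.3758 -0.3649  0.0663] [ 0.4927 -1.0749  0.1238] [-0.0002  0.0007  0.0003 -0.0023  0.0004  0.0004] 0.0854438457965361
```

View pics/g3.png

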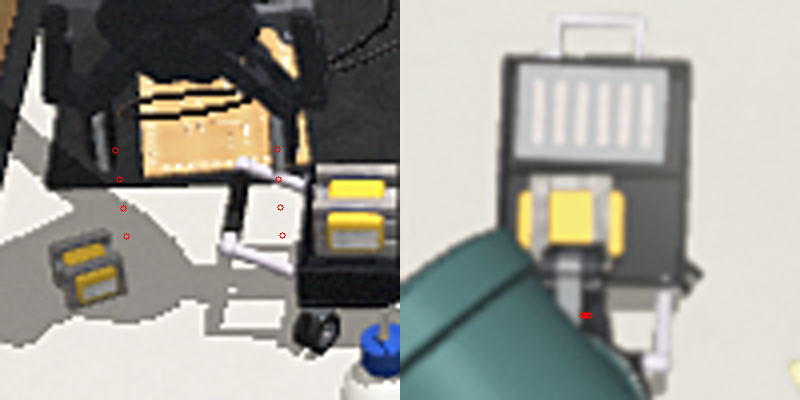

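```bash
python3 - <<'E'
from h import *
np.set_printoptions(precision=4,suppress=True)
p=bot.observe()["position"];bot.line_to([p[0],p[1],.115],rate=.15)
eoat.grasp(20)
s=bot.observe();print(s["time_s"],s["position"],s["finger_gap"])
a=eyes.capture("side");t=eyes.capture("top");cv2.imwrite("pics/side3.png",a);cv2.imwrite("pics/top3.png",t)
eoat.let_go();print(bot.observe()["time_s"])
b=cv2.resize(a[110:210,205:305],None,fx=4,fy=4,interpolation=2)
c=cv2.resize(t[170:270,230:330],None,fx=4,fy=4,interpolation=2)
x,y,z0=s["position"]
for dz in (-.038,-.019,0,.019):
  for im,n,o in((b,"side",(205,110)),(c,"top",(230,170))):
      for dy in(-.011,.011):
        p=(proj(n,(x,y+dy,z0+dz))-o+.5)*4;cv2.circle(im,tuple(int(v) for v in p),2,(0,0,255) if dz else (255,0,255),-1)
cv2.imwrite("pics/g4.png",np.hstack([b,c]))
E
```

```text
4.7583 [ 0.3758 -0.3649  0.1151] 9.85550328382397e-05
5.6417
```

View pics/g4.png

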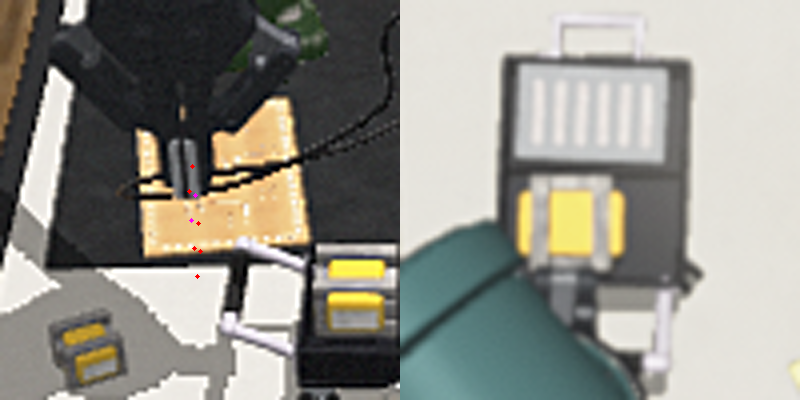

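```bash
python3 - <<'E'
from h import *
np.set_printoptions(precision=4,suppress=True)
eoat.grasp(20)
p=bot.observe()["position"];bot.line_to([p[0]-.010,p[1],.06],rate=.15)
cv2.imwrite("pics/side4.png",eyes.capture("side"))
r=bot.line_to([p[0]-.010,p[1],.018],rate=.04,stop_force=3)
s=bot.observe();print(r,s["time_s"],s["position"],s["ft_force"])
a=eyes.capture("side");cv2.imwrite("pics/side5.png",a)
bot.line_to([p[0]-.010,p[1],.115],rate=.2)
b=cv2.resize(a[130:230,205:335],None,fx=5,fy=5,interpolation=2)
cv2.imwrite("pics/g5.png",b)
E
```

```text
False 8.1833 [ 0.3659 -0.3652  0.0184] [-0.0329  0.1731  0.4163]
```

View pics/g5.png

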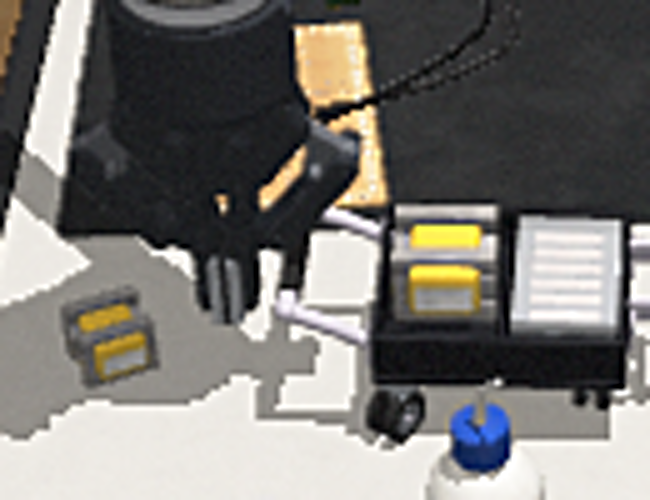

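```bash
python3 - <<'E'
from h import *
np.set_printoptions(precision=4,suppress=True)
eoat.let_go()
g=np.array([.3977,-.3656])-.022*hd(-2)
bot.line_to([*g,.10],rate=.2,orientation=q(-2))
r=bot.line_to([*g,.037],rate=.05,stop_force=2.5)
s=bot.observe();print(r,s["time_s"],s["position"],s["ft_force"])
a=eyes.capture("side")
if not r:
    eoat.grasp(25)
    s=bot.observe();print(s["time_s"],s["position"],s["ft_force"],s["finger_gap"],s["gripper_force"])
b=eyes.capture("side");cv2.imwrite("pics/side6.png",a);cv2.imwrite("pics/side7.png",b);cv2.imwrite("pics/top7.png",eyes.capture("top"))
cv2.imwrite("pics/g6.png",np.hstack([cv2.resize(i[130:230,205:305],None,fx=4,fy=4,interpolation=2) for i in(a,b)]))
E
```

```text
False 11.3083 [ 0.376  -0.3651  0.0375] [0.7041 0.5832 0.4129]
12.0333 [ 0.3756 -0.3652  0.0373] [-0.5259 -0.3441  1.9636] 0.008845442466753315 24.3813756108284
```

View pics/g6.png

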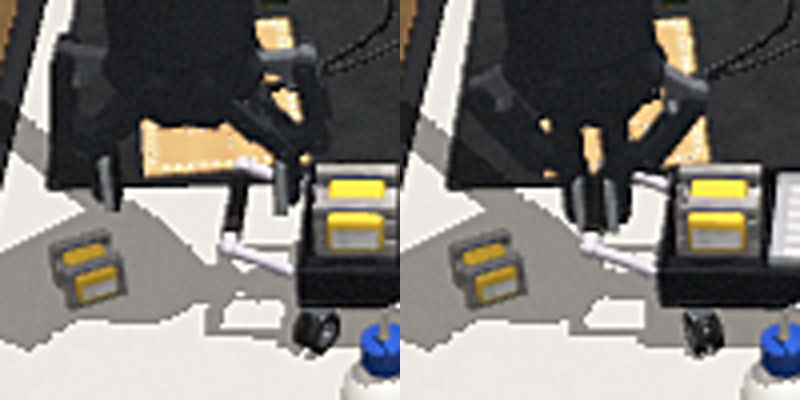

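The handle is pinched: the caddy rolled back 22 mm and the bar sits between the pads. Next I drive onto the bay's middle line.

```bash
python3 - <<'E'
from h import *
np.set_printoptions(precision=4,suppress=True)
M=np.array([.668,-.371]);psi=-8.7
h=M+(-.145-.091)*hd(psi)
bot.line_to([*h,.0375],rate=.04,orientation=q(psi))
s=bot.observe();print(s["time_s"],s["position"],s["ft_force"],s["moment"],s["finger_gap"])
h=M+(-.110-.091)*hd(psi)
bot.line_to([*h,.0375],rate=.04)
s=bot.observe();print(s["time_s"],s["position"],s["ft_force"],s["moment"],s["finger_gap"])
a=eyes.capture("top");b=eyes.capture("side");cv2.imwrite("pics/top8.png",a);cv2.imwrite("pics/side8.png",b)
a=a[50:230,230:330];c=cv2.resize(a,None,fx=3.3,fy=3.3,interpolation=2)
d=cv2.resize(b[150:250,250:400],None,fx=3,fy=3,interpolation=2);d=cv2.copyMakeBorder(d,0,594-300,0,0,0)
cv2.imwrite("pics/g7.png",np.hstack([c,d]))
E
```

```text
13.9333 [ 0.4348 -0.3352  0.0374] [0.151  0.2404 2.6782] [ 0.0536 -0.0498 -0.0038] 0.008988182345848533
14.9583 [ 0.4696 -0.3406  0.0375] [0.3818 0.3317 2.979 ] [ 0.1132 -0.1811  0.0162] 0.009023100789685982
```

View pics/g7.png

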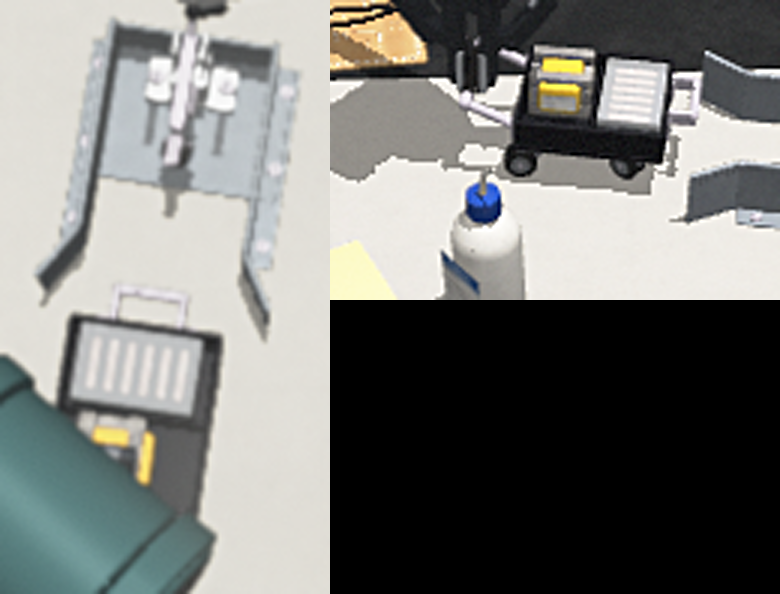

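View g7: the tray front corners are at (251.5,145.2) and (297,151) in the full frame, with the nose at (275.2,138.5). The right castors visibly trail. The picture budget is used up, so I check alignment by numbers.

```bash
python3 - <<'E'
from h import *
np.set_printoptions(precision=4,suppress=True)
M=np.array([.668,-.371]);u=hd(-8.7);v=np.array([-u[1],u[0]])
def pr(n,p):
    w=p[:2]-M;print(n,p[:2],"bay mm",1e3*w@u,1e3*w@v)
z=lambda x,y:(x/3.3+230-.35,y/3.3+50-.35)
N=atz("top",z(150,293),.056);FL=atz("top",z(72,315),.057);FR=atz("top",z(222,334),.057)
pr("N",N);pr("FL",FL);pr("FR",FR);w=FL-FR;print("yaw front",np.degrees(np.arctan2(w[1],w[0]))-90,np.linalg.norm(w))
s=bot.observe()["position"];pr("tcp",s);
# caddy wall left edge, nose bar ends
a=atz("top",z(113,288),.056);b=atz("top",z(187,296),.056);w=a-b;print("yaw nose",np.degrees(np.arctan2(w[1],w[0]))-90)
a=atz("top",z(72,315),.057);b=atz("top",z(62,398),.057);w=a-b;print("yaw left",np.degrees(np.arctan2(w[1],w[0])))
a=atz("top",z(222,334),.057);b=atz("top",z(200,510),.057);w=a-b;print("yaw right",np.degrees(np.arctan2(w[1],w[0])))
for n,p in dict(LB=(112,21),LM=(80,236),LF=(38,278),RB=(277,42),RM=(245,258),RF=(267,336)).items():pr(n,atz("top",z(*p),.043))
c=cv2.imread("pics/top8.png")
g=cv2.cvtColor(c,cv2.COLOR_BGR2GRAY)
for r in(150,155,160):print(r,g[r,246:260],g[r,290:304])
for r in(70,80,90,100):print(r,g[r,254:268],g[r,302:322])
E
```

```text
N [ 0.6339 -0.3634] bay mm -34.86518451111693 2.331559490492358
FL [ 0.6208 -0.3172] bay mm -54.82333923298356 46.00016982349819
FR [ 0.6086 -0.406 ] bay mm -53.432363406031676 -43.628149877286546
yaw front -7.8108764829502775 0.08963911259119672
tcp [ 0.4695 -0.3406] bay mm -200.86531306016164 0.036979284697883565
yaw nose -6.734138089749479
yaw left -6.736680211944544
yaw right -7.512080653180094
LB [ 0.8064 -0.3401] bay mm 132.14683287966577 51.45917391556816
LM [ 0.6721 -0.3205] bay mm -3.5594682053147086 50.50051514007166
LF [ 0.6465 -0.2953] bay mm -32.731146584057505 71.58187972865299
RB [ 0.7927 -0.4411] bay mm 133.8271769066791 -50.408912389540504
RM [ 0.6578 -0.4201] bay mm -2.62906406010577 -50.085553174908526
RF [ 0.6099 -0.4329] bay mm -48.1171509525816 -69.96422326377109
150 [223 224 227 213 121  54  36  61 128 191 197 192 194 198] [142 151 158 160 175 190 201 221 225 224 222 222 222 223]
155 [224 227 213 137  67  40  63 128 191 196 192 202 223 226] [177 106  52  47  48  49  74 145 223 227 222 223 224 223]
160 [226 218 154  80  40  56 121 183 193 191 198 219 225 213] [127  85  82  79  61  64 115 193 225 224 222 222 222 223]
70 [222 222 221 205 194 201 188 181 139  86  87 138 189 196] [111 114 115 109 106 103 102 105 102 122 169 174 170 201 213 213 215 220
 222 221]
80 [215 189 184 188 193 192 164  97  77 125 184 197 196 196] [189 196 196 194 195 193 193 186 176 175 154 187 198 196 198 197 178 194
 204 221]
90 [184 180 184 182 179 112  73 107 163 197 201 199 198 198] [196 196 196 195 197 197 193 187 175 176 196 199 198 187 171 190 207 221
 222 221]
100 [197 190 183 132  78  85 140 190 197 196 196 195 195 196] [196 198 197 198 188 171 175 158 189 215 228 223 226 210 210 217 223 223
 221 221]
```

```bash
cat >> h.py <<'E'
BM=np.array([.668,-.371]);BP=-8.6
def edge(g,rows,c0,slope,z,rise,lv=135,w=6):
    out=[]
    for r in rows:
        c=c0+slope*(r-rows[0]);k=np.arange(int(c-w),int(c+w+1));x=g[r,k].astype(float)
        for i in range(len(k)-1):
            j=i if not rise else len(k)-2-i
            if (x[j]>lv>=x[j+1] and not rise) or (x[j]<=lv<x[j+1] and rise):
                out.append(atz("top",(k[j]+(lv-x[j])/(x[j+1]-x[j]),r),z)[:2]);break
    return np.array(out)
def fit(P):
    for _ in range(3):
        k=np.polyfit(P[:,0],P[:,1],1);e=P[:,1]-np.polyval(k,P[:,0]);P=P[abs(e)<=2.0*e.std()+1e-6]
    return np.degrees(np.arctan(k[0])),k,e.std()*1e3,len(P)
E
python3 - <<'E'
from h import *
g=cv2.cvtColor(cv2.imread("pics/top8.png"),cv2.COLOR_BGR2GRAY)
L=fit(edge(g,range(149,164),250,-.165,.057,0));R=fit(edge(g,range(155,200),296.8,-.14,.057,1))
B=fit(edge(g,range(66,108),262.8,-.17,.043,0))
u=hd(BP);v=np.array([-u[1],u[0]])
for n,f in(("L",L),("R",R),("railL",B)):
    x=.74 if n=="railL" else .60
    p=np.array([x,np.polyval(f[1],x)])-BM;print(n,f[0],f[2],f[3],"bay",p@u*1e3,p@v*1e3)
E
```

```text
L -9.076373292858394 0.07506859658299313 13 bay -75.99378693696885 47.74350725012376
R -8.96262196142813 0.230772920608567 42 bay -61.990991139440844 -44.84566517195246
railL -9.318318499887887 0.1394621182602867 39 bay 65.18102755009714 50.502061336980795
```

Both tray edges run at −9.0° and the rail at −9.3°, and the caddy's lateral error is within about 1 mm. So I advance straight at −9.05°, checking once more before entry.

```bash
python3 - <<'E'
from h import *
np.set_printoptions(precision=4,suppress=True)
p=bot.observe()["position"];d=hd(-9.05)
r=bot.line_to([*(p[:2]+.045*d),p[2]],rate=.04,stop_force=4)
s=bot.observe();print(r,s["time_s"],s["position"],s["ft_force"])
im=eyes.capture("top");cv2.imwrite("pics/top9.png",im);cv2.imwrite("pics/side9.png",eyes.capture("side"))
g=cv2.cvtColor(im,cv2.COLOR_BGR2GRAY)
u=hd(BP);v=np.array([-u[1],u[0]])
# tray shifted ~45mm -> ~23 rows up, cols +~3.5
L=fit(edge(g,range(127,140),253.5,-.165,.057,0));R=fit(edge(g,range(133,175),300.3,-.14,.057,1));B=fit(edge(g,range(66,108),262.8,-.17,.043,0))
for n,f in(("L",L),("R",R),("railL",B)):
    x=.74 if n=="railL" else .645
    p=np.array([x,np.polyval(f[1],x)])-BM;print(n,f[0],f[2],f[3],"bay",p@u*1e3,p@v*1e3)
for r in(75,85,95,105,112):print(r,g[r,298:322])
for r in range(112,126,2):print(r,g[r,270:290:4])
for t in "castor_fl_wheel castor_fr_wheel castor_rl_wheel castor_rr_wheel".split():print(t,[(np.round(k["position"]),round(k["conf"],2)) for k in models.search_frame("side",t)])
E
```

```text
False 16.3333 [ 0.5142 -0.3477  0.0376] [1.4222 0.2388 4.007 ]
L -8.910815739739713 0.12530292487239328 8 bay -30.402966434840323 47.220455730349464
R -8.194812178265572 0.28472862193273496 35 bay -16.46046229692024 -44.970056670701815
railL -9.319664080806545 0.136740223056525 40 bay 65.18837255422834 50.453494760435795
75 [215 228 243 244 212 193 198 198 197 192 182 180 176 172 169 147 186 201
 206 204 203 196 214 224]
85 [153 175 184 195 198 199 201 200 201 198 192 183 181 163 187 202 202 200
 193 181 190 204 222 224]
95 [198 198 198 197 200 200 201 200 200 196 184 177 161 190 200 199 200 197
 197 203 221 224 224 223]
105 [196 197 198 197 198 199 201 194 182 177 158 192 202 198 200 196 187 199
 207 221 224 224 223 224]
112 [225 226 224 225 226 225 217 184 175 152 190 204 203 202 198 206 211 208
 221 225 226 226 226 225]
112 [222 225 229 139 226]
114 [215 227 210 167 224]
116 [171 219 230 231 222]
118 [195 214 192 187 214]
120 [214 227 226 226 215]
122 [220 227 227 226 223]
124 [149 205 225 229 223]
castor_fl_wheel []
castor_fr_wheel [(array([368., 209.]), 0.42)]
castor_rl_wheel []
castor_rr_wheel [(array([334., 209.]), 0.51)]
```

```bash
python3 - <<'E'
from h import *
u=hd(BP);v=np.array([-u[1],u[0]])
for c in((304.6,112),(305.4,105),(307.4,95)):
    p=atz("top",c,.043)[:2]-BM;print(p@u*1e3,p@v*1e3)
for c in((256.9-.0,100),(262.2,70)):
    p=atz("top",c,.043)[:2]-BM;print("L",p@u*1e3,p@v*1e3)
d=hd(-8.9);n=np.array([-d[1],d[0]])
O=bot.observe()["position"][:2]+.0915*d+.001*n
for a in(0,30,-30,60,-60):
    t=np.radians(a);w=[]
    for sx in(.038,-.038):
        X=O+sx*d-.031*n-.013*(np.cos(t)*d+np.sin(t)*n);w.append(proj("side",[*X,.0105]).round(1))
    print(a,w)
E
```

```text
29.481088804531353 -46.96934189228058
43.922940718495454 -46.553934594256
64.87383044358019 -47.66297447684772
L 40.1721930423614 51.02106566112321
L 102.99425068933934 49.69373697631826
0 [array([368.3, 207.3]), array([334.1, 203.8])]
30 [array([368.9, 209.4]), array([334.5, 205.9])]
-30 [array([369.3, 205.4]), array([335.2, 202. ])]
60 [array([370.9, 211. ]), array([336.4, 207.5])]
-60 [array([371.6, 204.2]), array([337.6, 200.8])]
```

```bash
python3 - <<'E'
from h import *
np.set_printoptions(precision=4,suppress=True)
d=hd(-9.3);n=np.array([-d[1],d[0]])
s=bot.observe();p=s["position"];z=p[2]
r=bot.line_to([*(p[:2]+.022*d+.0013*n),z],rate=.03,orientation=q(-9.1),stop_force=4)
def rep(r):
    s=bot.observe();f=s["ft_force"];w=s["position"][:2]-BM
    print(r,round(s["time_s"],2),"x",round(1e3*(w@d)+91,1),"f",(f[:2]@d).round(2),(f[:2]@n).round(2),f[2].round(2),"Mz",s["moment"][2].round(3),s["finger_gap"].round(4));return s
s=rep(r)
p=s["position"]
if not r:
    for k in range(1,4):
        r=bot.line_to([*(p[:2]+.006*k*d),z],rate=.02,stop_force=4)
        rep(r)
        if r:break
im=eyes.capture("top");cv2.imwrite("pics/top10.png",im);g=cv2.cvtColor(im,cv2.COLOR_BGR2GRAY)
for r in range(96,150,6):print(r,g[r,252:268],g[r,294:316])
E
```

```text
Traceback (most recent call last):
AttributeError: 'float' object has no attribute 'round'
```

```bash
cat >> h.py <<'E'
D=hd(-9.3);Nn=np.array([-D[1],D[0]])
def rep(r):
    s=bot.observe();f=s["ft_force"];w=s["position"][:2]-BM
    print(r,"t %.2f x %.1f y %.1f | f %.2f %.2f %.2f Mz %.3f gap %.4f"%(s["time_s"],1e3*(w@D)+91,1e3*(w@Nn),f[:2]@D,f[:2]@Nn,f[2],s["moment"][2],s["finger_gap"]));return s
E
python3 - <<'E'
from h import *
np.set_printoptions(precision=4,suppress=True)
s=rep(0);p=s["position"];z=p[2]
for k in range(1,3):
    r=bot.line_to([*(p[:2]+.006*k*D),z],rate=.02,stop_force=4)
    rep(r)
    if r:break
im=eyes.capture("top");cv2.imwrite("pics/top10.png",im);g=cv2.cvtColor(im,cv2.COLOR_BGR2GRAY)
for r in range(102,150,6):print(r,g[r,252:266],g[r,296:314])
E
```

```text
0 t 17.52 x -42.4 y -0.6 | f 0.80 -0.85 3.37 Mz -0.032 gap 0.0085
False t 17.99 x -36.0 y -0.5 | f 1.82 -0.11 3.08 Mz -0.035 gap 0.0091
False t 18.44 x -29.9 y -0.6 | f 0.11 0.51 2.73 Mz 0.021 gap 0.0087
102 [196 189 181 181 182 110  68 106 169 196 195 192 193 198] [194 196 197 198 197 198 200 199 201 201 196 190 184 174 183 191 226 225]
108 [202 195 187 180 108  55  57  40  52 102 154 164 156 136] [184 195 194 195 196 191 191 195 197 194 191 187 174 195 201 198 197 193]
114 [107 135 150  98  58  56  45  77 144 198 199 195 212 229] [181 127  69  48  51  51  73 144 212 199 179 149 191 204 205 205 207 208]
120 [103 100  98  96  94  89  87  90 116 145 171 206 231 225] [154  94  79  79  70  68 118 183 191 176 147 192 206 204 205 204 206 215]
126 [113 111 109 109 107 107 104 103 103 100  98  97  92  89] [ 94  75  81  74  62  72 110 147 162 151 195 208 207 214 214 211 216 225]
132 [117 116 115 114 114 112 113 113 113 111 109 108 107 105] [ 76  79  73  58  87 157 198 135  82 126 184 202 213 219 215 219 220 224]
138 [125 124 123 121 121 118 119 118 117 117 116 115 115 113] [ 70  65  55  85 161 227 221 161 140 140 121  99 149 197 217 225 227 226]
144 [142 139 138 136 134 132 131 128 126 125 123 122 119 120] [ 80  71  78 146 225 231 228 228 221 173 142 143 132  99 103 166 221 227]
```

```bash
python3 - <<'E'
from h import *
s=rep(0);p=s["position"];z=p[2]
f0=s["ft_force"][:2]@D
for k in range(1,16):
    r=bot.line_to([*(p[:2]+.003*k*D),z],rate=.010,stop_force=5)
    s=rep(r);f=-(s["ft_force"][:2]@D)
    if r or f>6.5 or abs(s["ft_force"][:2]@Nn)>4:break
E
```

```text
0 t 18.49 x -29.9 y -0.5 | f 1.38 0.45 3.64 Mz 0.015 gap 0.0091
False t 18.98 x -26.9 y -0.6 | f -0.38 0.48 4.11 Mz -0.007 gap 0.0088
False t 19.43 x -23.7 y -0.5 | f -0.61 -0.06 3.65 Mz 0.028 gap 0.0088
False t 19.88 x -20.7 y -0.5 | f 0.31 -0.73 4.42 Mz 0.019 gap 0.0085
False t 20.33 x -17.7 y -0.5 | f -0.50 -0.99 3.44 Mz -0.042 gap 0.0089
False t 20.78 x -14.7 y -0.5 | f -1.16 0.14 3.92 Mz 0.091 gap 0.0088
False t 21.23 x -11.7 y -0.5 | f -1.39 -0.29 3.39 Mz 0.010 gap 0.0085
False t 21.68 x -8.6 y -0.5 | f -1.03 -0.26 3.50 Mz -0.003 gap 0.0086
False t 22.13 x -6.5 y -0.5 | f -3.33 0.65 5.90 Mz -0.039 gap 0.0088
False t 22.58 x -4.0 y -0.6 | f -4.38 0.87 6.56 Mz 0.044 gap 0.0085
False t 23.03 x -1.0 y -0.6 | f -3.48 -0.10 6.10 Mz 0.011 gap 0.0088
False t 23.48 x 1.4 y -0.6 | f -5.76 -0.10 6.70 Mz -0.021 gap 0.0087
True t 23.82 x 2.0 y -0.7 | f -3.13 -0.26 5.53 Mz 0.014 gap 0.0089
```

```bash
python3 - <<'E'
from h import *
bot.pause(.3);s=rep(0);p=s["position"];z=p[2]
for k in range(1,6):
    r=bot.line_to([*(p[:2]+.001*k*D),z],rate=.005,stop_force=6)
    bot.pause(.15);F=[]
    for _ in range(4):F.append(-(bot.observe()["ft_force"][:2]@D));bot.pause(.02)
    s=rep(r);print(np.mean(F))
    if r or np.mean(F)>7:break
E
```

```text
0 t 24.12 x 1.7 y -0.7 | f -3.17 0.82 5.03 Mz 0.017 gap 0.0086
False t 24.59 x 1.7 y -0.7 | f -3.32 0.85 5.54 Mz -0.003 gap 0.0089
4.152287505572297
False t 25.16 x 2.0 y -0.7 | f -5.69 -0.20 6.36 Mz 0.080 gap 0.0087
5.543661355551934
False t 25.73 x 2.6 y -0.8 | f -5.03 -0.04 7.33 Mz 0.002 gap 0.0086
6.424492953262471
False t 26.29 x 2.7 y -0.8 | f -9.37 -0.20 7.63 Mz 0.043 gap 0.0090
8.906809895088548
```

The caddy is firm against the buffer: at x=+2.7 the force rises to about 9 N without it advancing. A full opening could make the front finger hit the tray wall or transformer, so I check how the gripper can be released.

```bash
python3 - <<'E'
from h import *
def mf():
    F=[]
    for _ in range(5):F.append(bot.observe()["ft_force"]);bot.pause(.02)
    f=np.mean(F,0);return f[:2]@D,f[:2]@Nn,f[2]
s=rep(0);p=s["position"]
# commanded setpoint leads the actual one; back off from the actual
for k in range(0,7):
    bot.line_to([*(p[:2]+(.0005-.001*k)*D),p[2]],rate=.01)
    bot.pause(.1);m=mf();rep(0);print("mean f",np.round(m,2))
    if m[0]>2.5:break
E
```

```text
0 t 26.29 x 2.7 y -0.8 | f -9.37 -0.20 7.63 Mz 0.043 gap 0.0090
0 t 26.87 x 2.1 y -0.8 | f -5.10 0.58 5.72 Mz 0.054 gap 0.0091
mean f [-4.41  0.16  5.87]
0 t 27.30 x 1.4 y -0.8 | f -3.86 0.34 5.20 Mz 0.050 gap 0.0090
mean f [-3.89  0.13  5.75]
0 t 27.73 x 0.6 y -0.8 | f -3.36 -0.97 5.63 Mz -0.028 gap 0.0087
mean f [-3.45  0.16  5.77]
0 t 28.17 x -0.3 y -0.8 | f -3.91 -0.22 4.17 Mz 0.014 gap 0.0089
mean f [-2.92  0.04  5.19]
0 t 28.60 x -0.4 y -0.8 | f 0.15 0.86 4.33 Mz 0.048 gap 0.0087
mean f [-0.15  0.44  4.09]
0 t 29.03 x -0.6 y -0.8 | f 4.85 -0.06 1.55 Mz 0.076 gap 0.0091
mean f [ 5.82 -0.18  1.86]
```

The pull-back test is clear: the buffer force falls until x≈−0.4, then the hook holds. I relieve the x force and then work the pads up off the bar gently.

```bash
python3 - <<'E'
from h import *
def mf():
    F=[]
    for _ in range(4):F.append(bot.observe()["ft_force"]);bot.pause(.02)
    f=np.mean(F,0);return f[:2]@D,f[:2]@Nn,f[2]
s=rep(0);p=s["position"]
bot.line_to([*(p[:2]+.0003*D),p[2]],rate=.01);bot.pause(.1);print(np.round(mf(),2))
s=rep(0);q0=s["position"]
for k in range(1,9):
    bot.line_to([*(p[:2]+.0003*D),q0[2]+.0005*k],rate=.02)
    bot.pause(.05);m=mf();s=bot.observe();print("%.4f"%s["position"][2],np.round(m,2),"gap %.4f %.1f"%(s["finger_gap"],s["gripper_force"]))
    if m[2]<-.8 or s["finger_gap"]<.006:break
rep(0)
E
```

```text
0 t 29.03 x -0.6 y -0.8 | f 4.85 -0.06 1.55 Mz 0.076 gap 0.0091
[1.96 0.21 3.09]
0 t 29.49 x -0.6 y -0.7 | f 1.76 -0.09 4.17 Mz 0.034 gap 0.0089
0.0378 [1.91 0.19 1.06] gap 0.0087 24.6
0.0380 [ 3.7   0.07 -1.35] gap 0.0087 24.3
0 t 30.23 x -0.6 y -0.6 | f 2.23 0.02 -1.76 Mz 0.033 gap 0.0087
```

The pads won't slip off at a safe force. I'll instead pivot the tool about the round bar so the front finger opens up over the tray, with force feedback correcting the pivot. Small steps.

```bash
cat > tilt.py <<'E'
from h import *
from scipy.spatial.transform import Rotation as Ro
import sys,json,os
def mf(n=4):
    F=[]
    for _ in range(n):F.append(bot.observe()["ft_force"]);bot.pause(.015)
    f=np.mean(F,0);return np.array([f[:2]@D,f[:2]@Nn,f[2]])
s=bot.observe();R0=Ro.from_quat(np.r_[q(-9.1)[1:],q(-9.1)[0]])
def ori(phi):
    a=(Ro.from_rotvec(-np.radians(phi)*np.r_[Nn,0])*R0).as_quat();return [a[3],a[0],a[1],a[2]],Ro.from_quat(a).apply([0,0,1])
st=json.load(open("st.json")) if os.path.exists("st.json") else dict(phi=0.,p=list(map(float,s["position"]-[0,0,.0008])),L=-.008,hist=[])
phi,p,L=st["phi"],np.array(st["p"]),st["L"]
goal,step=float(sys.argv[1]),float(sys.argv[2])
while phi<goal-1e-6:
    _,z0=ori(phi);phi=min(goal,phi+step);o,z1=ori(phi)
    p=p-L*(z1-z0);bot.line_to(list(p),rate=.03,orientation=o);bot.pause(.03)
    for it in range(3):
        m=mf();t=bot.observe()
        print("phi %.1f f %s z %.4f gap %.4f t %.2f Mn %.2f"%(phi,m.round(1),t["position"][2],t["finger_gap"],t["time_s"],t["moment"][:2]@Nn))
        dx=0 if -3<m[0]<2 else .6*(m[0]+.5)/6000; dz=0 if -.5<m[2]<5 else .6*(m[2]-2)/4500
        if dx==0 and dz==0:break
        p=p+np.r_[dx*D,dz];st["hist"].append([phi,dx,dz]);bot.line_to(list(p),rate=.02,orientation=o)
    if abs(m[0])>9 or m[2]<-3 or m[2]>12:print("stop");break
st.update(phi=phi,p=list(p));json.dump(st,open("st.json","w"))
h=np.array(st["hist"]);print("sum dx %.4f dz %.4f"%tuple(h[:,1:].sum(0)) if len(h) else "none")
E
python3 tilt.py 3 1
```

```text
phi 1.0 f [3.4 0.2 1.6] z 0.0378 gap 0.0091 t 30.57 Mn -0.55
phi 1.0 f [ 2.1 -0.1  3.6] z 0.0376 gap 0.0090 t 30.89 Mn -0.27
phi 1.0 f [0.5 0.4 5.1] z 0.0376 gap 0.0089 t 31.21 Mn -0.07
phi 2.0 f [ 2.  -0.3  3.4] z 0.0376 gap 0.0088 t 31.81 Mn -0.24
phi 3.0 f [ 3.4 -0.1  2.6] z 0.0376 gap 0.0091 t 32.16 Mn -0.43
phi 3.0 f [2.5 0.2 3.8] z 0.0376 gap 0.0087 t 32.48 Mn -0.22
phi 3.0 f [ 0.7 -0.   4.5] z 0.0376 gap 0.0088 t 32.79 Mn 0.06
sum dx 0.0014 dz 0.0004
```

```bash
sed -i 's/"L": -0.008/"L": -0.025/' st.json; timeout 100 python3 tilt.py 11 2
```

```text
phi 5.0 f [ 0.2 -0.3  3.5] z 0.0375 gap 0.0087 t 33.14 Mn 0.10
phi 7.0 f [-0.3 -0.2  3.3] z 0.0375 gap 0.0089 t 33.49 Mn 0.21
phi 9.0 f [-0.6 -0.4  2. ] z 0.0376 gap 0.0089 t 33.84 Mn 0.23
phi 11.0 f [-0.4 -0.4  1.3] z 0.0376 gap 0.0086 t 34.19 Mn 0.27
sum dx 0.0014 dz 0.0004
```

The pivot is confirmed, so I continue the tilt.

```bash
timeout 100 python3 tilt.py 24 2; python3 - <<'E'
from h import *
cv2.imwrite("pics/side11.png",eyes.capture("side"));cv2.imwrite("pics/top11.png",eyes.capture("top"))
E
```

```text
phi 13.0 f [-1.2 -0.6  1.1] z 0.0379 gap 0.0088 t 34.54 Mn 0.46
phi 15.0 f [-2.1 -0.1  0.1] z 0.0381 gap 0.0088 t 34.89 Mn 0.48
phi 17.0 f [-2.6  0.1  0.7] z 0.0385 gap 0.0086 t 35.24 Mn 0.64
phi 19.0 f [-3.6 -0.3  1.3] z 0.0388 gap 0.0088 t 35.59 Mn 0.82
phi 19.0 f [-3.1  0.1  0.1] z 0.0388 gap 0.0087 t 35.91 Mn 0.77
phi 19.0 f [-1.2 -0.8 -0.7] z 0.0389 gap 0.0087 t 36.23 Mn 0.48
phi 21.0 f [-2.2 -0.1  0.8] z 0.0393 gap 0.0087 t 36.83 Mn 0.62
phi 23.0 f [-3.3 -0.5  1.5] z 0.0395 gap 0.0091 t 37.17 Mn 0.63
phi 23.0 f [-2.2  0.2  2.6] z 0.0395 gap 0.0086 t 37.49 Mn 0.44
phi 24.0 f [-1.   0.3  2. ] z 0.0397 gap 0.0088 t 37.84 Mn 0.31
sum dx 0.0005 dz 0.0001
```

```bash
python3 - <<'E'
from h import *
from scipy.spatial.transform import Rotation as Ro
b=eyes.capture("top")
eoat.let_go();s=rep(0)
e=s["eef_rot"];z=Ro.from_quat([e[1],e[2],e[3],e[0]]).apply([0,0,1]);print(z)
p=s["position"]
r=bot.line_to(list(p-.07*z),rate=.08,stop_force=5);s=rep(r)
if not r:
    p=s["position"];bot.line_to([p[0]-.06,p[1]+.06,.20],rate=.2);rep(0)
    a=eyes.capture("top");cv2.imwrite("pics/top12.png",a);cv2.imwrite("pics/side12.png",eyes.capture("side"))
    for c in("top","side"):
        for t in("caddy_handle","caddy_nose","transformer","tip_box"):
            print(c,t,[(np.round(d["position"],1),round(d["conf"],2)) for d in models.search_frame(c,t)[:3]])
E
```

```text
0 t 38.72 x 9.2 y -0.6 | f 0.46 0.11 0.03 Mz -0.007 gap 0.0849
[ 0.40134461 -0.06573545 -0.91356519]
False t 39.74 x -19.6 y -0.4 | f 0.29 0.03 0.30 Mz -0.001 gap 0.0855
0 t 40.53 x -88.7 y 49.2 | f -0.14 -0.41 -0.17 Mz -0.010 gap 0.0853
top caddy_handle [(array([285.2, 140.5]), 0.61)]
top caddy_nose [(array([283.2, 137.6]), 0.85)]
top transformer [(array([273.4, 133.3]), 0.93), (array([276.8, 304.3]), 0.52)]
top tip_box [(array([276. , 110.2]), 0.74)]
side caddy_handle [(array([376.3, 193.8]), 0.87)]
side caddy_nose [(array([372.6, 193.6]), 0.61), (array([421.7, 207.9]), 0.43)]
side transformer [(array([376.3, 182.1]), 0.85), (array([224.1, 196.5]), 0.62), (array([372. , 195.5]), 0.26)]
side tip_box [(array([400.5, 184. ]), 0.82)]
```

```bash
python3 - <<'E'
from h import *
im=eyes.capture("top");A=[cv2.cvtColor(i,cv2.COLOR_BGR2GRAY).astype(np.float32) for i in(cv2.imread("pics/top11.png"),cv2.imread("pics/top12.png"),im)]
r=(slice(92,124),slice(258,300))
w=cv2.createHanningWindow((42,32),cv2.CV_32F)
for i,j in((0,1),(1,2)):print(cv2.phaseCorrelate(A[i][r],A[j][r],w))
g=A[2].astype(int)
R=fit(edge(g,range(118,160),303,-.15,.057,1,lv=120));print(R)
t=cv2.matchTemplate(A[2],A[1][128:140,262:286],cv2.TM_CCOEFF_NORMED);print(cv2.minMaxLoc(t)[1::2])
u=D
for n,c,zz in(("transformer",(273.4,133.3),.071),("tip",(276,110.2),.055)):
    p=atz("top",c,zz)[:2]-BM;print(n,p@D*1e3,p@Nn*1e3)
print(bot.observe()["time_s"],bot.observe()["ft_force"])
E
```

```text
((0.5649223647552049, -0.0034890027448071237), 0.9621729301081763)
((0.5640573458710882, 0.014185377476634287), 0.9750274423095915)
(np.float64(-11.023542708745003), array([-0.19480677, -0.2872489 ]), np.float64(0.8962606439867457), 32)
(0.9996269941329956, (262, 128))
transformer -28.51556353997093 5.3876902411876815
tip 21.655139294551404 9.247865947977298
41.0833 [-0.50425502  0.42912207  0.40124193]
```

```bash
python3 -c "
from h import *
print(ticket.finish_job())"
```

```text
the job is handed in; nothing more can be done
None
```

The caddy is parked against the buffer and stayed put after I let go, and the job was handed in at about 41 s. In the pull-back test the hook held it, my readings stayed under 10 N of push on the bay, and both loads are still in the tray. The right castors looked straight before entry, but I could not see the left ones.

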